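# Hang the drain cover back on the rinse unit

### The job

Put the cleaned white cover back on the sloping front of the rinse unit: pass the wide part of its keyhole over the headed stud so that it lies flat on the face, then pull it down the slope until the stud is fully home at the end of the slot. Leave it hanging straight with the slot end up, let go, and leave the other things on the table where they are.

Things in the scene. Friction and masses are not known exactly. Their poses are not given: they have to be found in the camera images.
- cover: The cleaned white plastic cover: flat plate 160 long (its x) x 110 wide (its y) x 6 thick, about 0.25 kg, lying on its back on the table. Origin: centre of its back (underside); z points out of its front, +x to its upper end. Has a grip rib on the front and a keyhole through it: an entry hole with a slot running from it towards +x.
- grip_rib (a point): Middle of the cover's grip rib, at cover x = -30 mm, y = 0, z = 22 mm. The rib is 14 thick (cover x), 70 long (cover y) and stands 32 mm proud of the plate's front (z from 6 to 38 mm).
- entry_hole (a point): Centre of the keyhole's wide part on the cover's back, at cover x = +22 mm, y = 0: an eight-sided hole 28 mm across flats, right through the plate.
- slot_end (a point): Closed upper end of the keyhole's slot, on the cover's back at cover x = +56 mm, y = 0. The slot is 13 mm wide and runs straight from the entry hole.
- face: Sloping stainless front of the rinse unit, a fixed wedge-shaped housing 310 deep, 260 wide, 231 high. Origin on the face surface, on its centre line, 200 mm up the slope from its lower edge (face 313 long); x points up the slope, y level (left as seen from the robot), z straight out of the face, 40 degrees from vertical, towards the robot side. It has a drain grille below the stud.
- stud_line (a point): Same point as the face's origin: middle of the level line on which one fixed headed stud stands, square to the face, at an unlisted face y anywhere from -20 to +20 mm: see or feel for it. Shank 8 mm diameter; head 20 mm diameter, from 9 to 14 mm above the face. Cover origin at face x = -22 mm with the stud centred in the entry hole, -52 mm with the shank at the slot's end.
- board: bystander, to be left alone: loose white plastic chopping board 150 x 110 x 8 with one plain round 26 mm hole near an end and no handle; not the cover; origin under its centre
- cup: bystander, to be left alone: white plastic cup, 76 mm across, 90 high, standing
- soap: bystander, to be left alone: soap bottle, 68 mm across, 190 high, standing
- bowl: bystander, to be left alone: white bowl, 120 mm across, 55 high
- brush: bystander, to be left alone: washing-up brush lying on the table
- beaker: bystander, to be left alone: clear plastic beaker, 84 mm across, 80 high, standing
- jar: bystander, to be left alone: glass jar, 70 mm across, 90 high, standing
Mind the look-alikes: they are no part of the job. Leave any blue or red look-alike of the cover alone.

How it is judged (in metres and radians):
On the way:
1. the cover lies flat on the face with the stud through the wide part of its keyhole (z of cover in the frame of face between -0.003 and 0.004 m and angle between the z axis of cover and the z axis of face, either way round below 0.08 rad and y of cover in the frame of face between -0.03 and 0.03 m and angle between the x axis of cover and the x axis of face, either way round below 0.12 rad and x of cover in the frame of face between -0.038 and -0.008 m), for 0.05 s.
At the end, for the whole second after the job is handed in: The cover hangs at rest on the stud, released: flat on the face (within 4 mm and 4.5 degrees), straight within 7 degrees, slot end up, pulled down to within 6 mm of the end of the slot (z of cover in the frame of face between -0.003 and 0.004 m and angle between the z axis of cover and the z axis of face, either way round below 0.08 rad and y of cover in the frame of face between -0.03 and 0.03 m and angle between the x axis of cover and the x axis of face, either way round below 0.12 rad and x of cover in the frame of face between -0.058 and -0.046 m and linear speed of cover below 0.02 m/s and contact force between cover and the fingers below 0.1 N); the robot touches nothing.
It fails at once if another loose thing on the table is moved more than 40 mm (distance of any of board, cup, soap, bowl, brush, beaker, jar from where it was at the start of the episode above 0.04 m).
It also fails if it takes over 54 s, if anything falls off the work surface, if the arm or the gripper's body presses on something with over 40 N, if the wrist force passes 120 N, or if a joint passes its speed limit or range.

### The arm

A 6-joint arm with a two-finger parallel gripper is mounted at the origin on the work surface. World frame = base frame: x ahead of the robot, y to its left, z up, the work surface at z = 0. Lengths are in m, angles in degrees, forces in N, time in s.
With the tool pointing down it reaches from about 0.375 to 0.9 m from the base axis. Payload 3.1 kg.
Tool frame: the origin (TCP) lies at the very end of the fingers, on their centre line; the grasp point (between the pads) lies bot.grip_point_offset behind it (bot.grip_point_offset is the distance from the TCP to the grasp point, in m); z points along the fingers, y is the line along which they close (so a half turn about z gives the same grasp; the last joint's range is limited). The gripper opens to 87 mm and grips with 3 to 60 N. Pads are 19 mm wide; open, the fingers measure 117 mm over their backs; the gripper's body (75 mm by 190 mm) begins 51 mm behind the grasp point.
Start: joints at [-74.284, 30.224, 82.088, -0, 67.689, -10.227], TCP at [0.273, -0.562, 0.223] pointing down, gripper open.
Joint ranges: [-176.69, 176.69], [-43.24, 126.21], [12.49, 139.97], [-82, 262], [0, 151.66], [-163.58, 163.58]. Speed limits (degrees/s): [159.86, 159.86, 180, 180, 180, 180].

### API

Orientations are given as a 3x3 rotation matrix whose columns are the frame's x, y, z axes.
In Python, from rig import bot, viewer, ticket gives the robot as it stands.
- The arm moves only by the tool servo_tool, never from a script. Its argument "targets" is a list of rows, each an object with "offset": the shift along the tool's x, y, z in m, a list of three; "dr": the turn, a rotation vector about the tool's x, y, z in degrees, a list of three. In form: [{"offset": [x, y, z], "dr": [ax, ay, az]}, ...]. A call has 1 to 20 rows; each row is the pose to reach, as a shift and turn from the pose commanded when the call began, along the tool's axes at that moment; what a row does not reach only later rows make up. A row lasts 1/12 s, in which the tool goes at most 41.7 mm and 7.16 degrees, less where a joint would pass 70% of its speed; a pose out of reach is approached as far as the arm can. A call with a gripper value outside its range is refused whole. "gripper" is the gripper command: -1 is fully open, 1 is shut, values between are in proportion, set as the call begins (left out, the last holds). The fingers move at their own pace and stop on an object; the grip force is fixed at half the most. Time passes only in rows, so rows that repeat a pose let the fingers close. It gives the time, the measured TCP pose, the force, the opening and the grip force at its end, in the units of the state.
- bot.read_state(): the state, without advancing time (a new reading comes with each control period).
- viewer.capture(name): name is "scene" or "side" or "wrist"; returns a dict with "color" (480x640x3 uint8, red, green, blue), "camera_matrix" (3x3 intrinsics, pixels), "R" (3x3) and "t" (3): a world point X has camera coordinates R X + t. Camera axes: x right, y down, z forward; pixel columns grow to the right and rows downward; lengths in m; the calibration is good to about 2 mm. The wrist camera is an equidistant fisheye: a pixel r from the principal point sees the ray r / f radians off the axis. A picture is of the moment at which its call begins. There is no depth.
- ticket.hand_in(): hands the job in; it is judged then, once.
The state is a dict: "time_s": time; "joint_positions": joint angles; "qvel": joint speeds; "tau": joint torques, N m; "position": TCP position; "tcp_rot": TCP orientation; "force": force on the tool from outside, world axes, zero at the start; "moment": the same for the moment, N m; "opening": opening from 0.0 (shut) to 1.0 (fully open); "grasp_force": force on a finger pad.
Only numpy, scipy, OpenCV 4.12 (cv2) and the standard library are available. Lean on these libraries where they do the work, as an engineer would, in place of code of your own. Each camera call takes 0.05 s, during which the arm holds its last target. There are 200 camera calls.

## Working session

There is one attempt and no reset: what is moved stays moved. The work goes in short steps, Python scripts to look and compute and a tool call to move; the robot and the scene stay as the last step left them, time stands still between calls to the robot, and variables do not carry over. Pictures are saved under pics/ and viewed, at most 10 in all, crops included, and the job is handed in when it is done.

Besides the shell and the picture viewer there is one more tool, called after "Emit:" by a JSON object that holds its "api" and its "payload", one argument or row to a line. servo_tool: Moves the arm, as the interface text tells. Its arguments: {"type":"object","properties":{"targets":{"type":"array"},"gripper":{"type":"number"}},"required":["targets"]}

```bash
mkdir -p pics
python3 - <<'E'
from rig import bot,viewer
import cv2,json
for n in("scene","side","wrist"):
    d=viewer.capture(n); cv2.imwrite(f"pics/{n}0.png",d["color"][:,:,::-1])
    print(n,d["camera_matrix"].tolist(),d["R"].round(4).tolist(),d["t"].round(4).tolist())
print(bot.grip_point_offset,bot.read_state())
E
```

```text
scene [[583.6404356331525, 0.0, 319.8787110039905], [0.0, 583.6404356331525, 234.60633506281027], [0.0, 0.0, 1.0]] [[0.6365, 0.7712, -0.0075], [0.5791, -0.4843, -0.6558], [-0.5094, 0.4131, -0.7549]] [-0.2345, -0.2144, 1.7898]
side [[612.8251735736873, 0.0, 317.32610942466243], [0.0, 612.8251735736873, 234.98468947576563], [0.0, 0.0, 1.0]] [[0.5022, -0.8646, 0.0144], [-0.5724, -0.3448, -0.744], [0.6482, 0.3654, -0.6681]] [-0.308, 0.345, 1.3914]
wrist [[371.64829954431775, 0.0, 328.33562292601295], [0.0, 371.64829954431775, 239.51707737069515], [0.0, 0.0, 1.0]] [[0.4378, -0.8991, -0.0012], [-0.8632, -0.4207, 0.2791], [-0.2514, -0.1212, -0.9603]] [-0.624, -0.0332, 0.3918]
0.0187 {'time_s': 0.15, 'joint_positions': array([-7.42822576e+01,  3.02681748e+01,  8.21384354e+01,  3.40753627e-04,
        6.76904409e+01, -1.02270352e+01]), 'qvel': array([ 0.05591266, -0.20713953, -0.10855268,  0.08114835, -0.05985982,
        0.03974022]), 'tau': array([ 1.24461265e-03, -4.40426445e+01, -1.76843441e+01,  6.34629093e-02,
        5.51977206e-02, -8.70799931e-05]), 'position': array([ 0.2733177 , -0.5614504 ,  0.22178699]), 'tcp_rot': array([[ 8.99217196e-01,  4.37502261e-01, -4.53567715e-04],
       [ 4.37502389e-01, -8.99215767e-01,  1.63201309e-03],
       [ 3.06154174e-04, -1.66597119e-03, -9.99998565e-01]]), 'force': array([ 0.27310121, -0.13395405,  1.48512738]), 'moment': array([ 0.01420167, -0.00469543, -0.05083378]), 'grasp_force': 0.0, 'opening': 0.9978224704486022}
```

View pics/scene0.png

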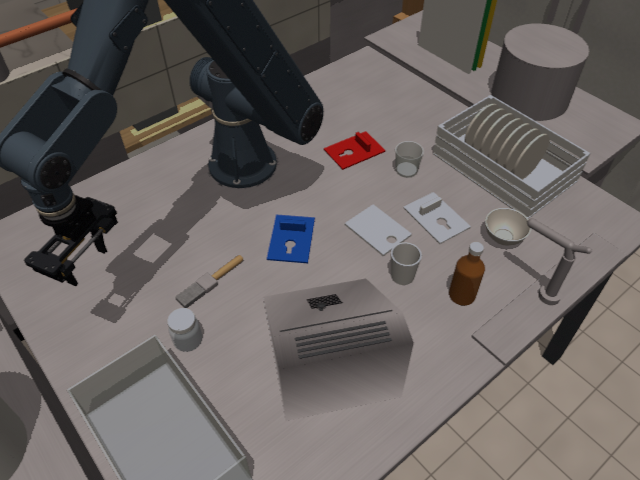

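View pics/side0.png

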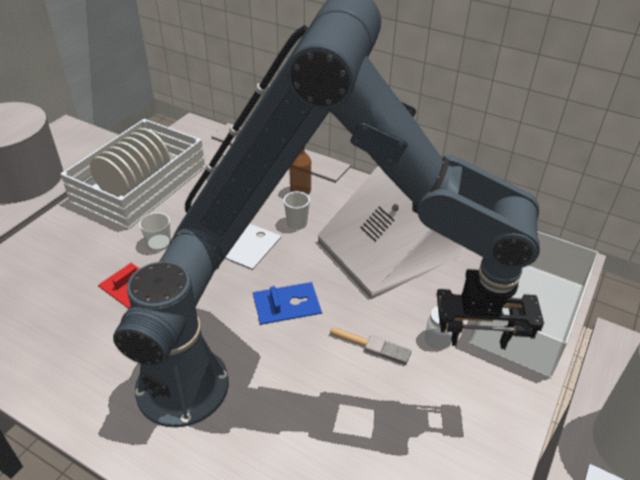

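The scene view shows the white cover at about (437,217), with its rib at (430,206) and keyhole at (444,222). The board is at (378,229), and the rinse unit is around (340,340). In the side view the stud is at (395,208) and the grille at (378,222).

Run:
```python
import cv2,numpy as np
a=cv2.imread("pics/scene0.png")[180:255,395:495]; b=cv2.imread("pics/side0.png")[155:305,300:500]
cv2.imwrite("pics/a.png",np.vstack([cv2.resize(a,(800,600),interpolation=2)]))
cv2.imwrite("pics/b.png",cv2.resize(b,(800,600),interpolation=2))
```

```text
(no output)
```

View pics/a.png

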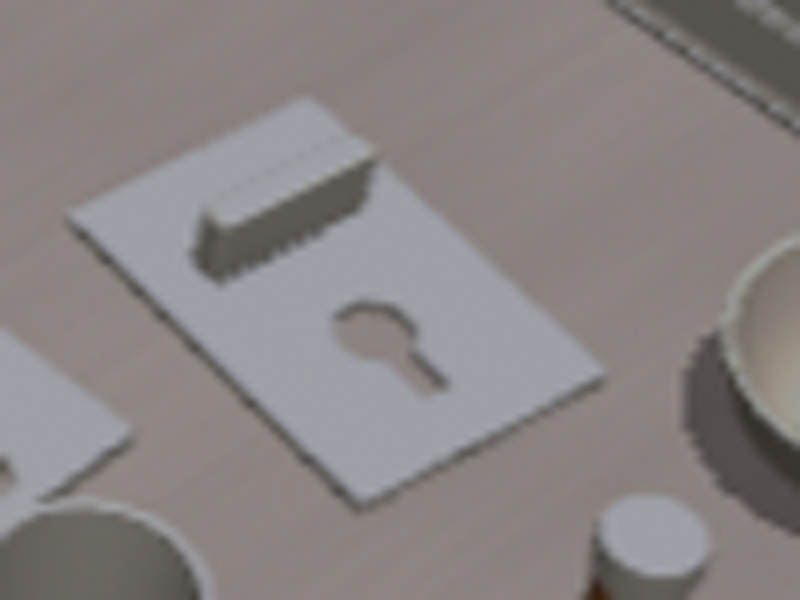

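View pics/b.png

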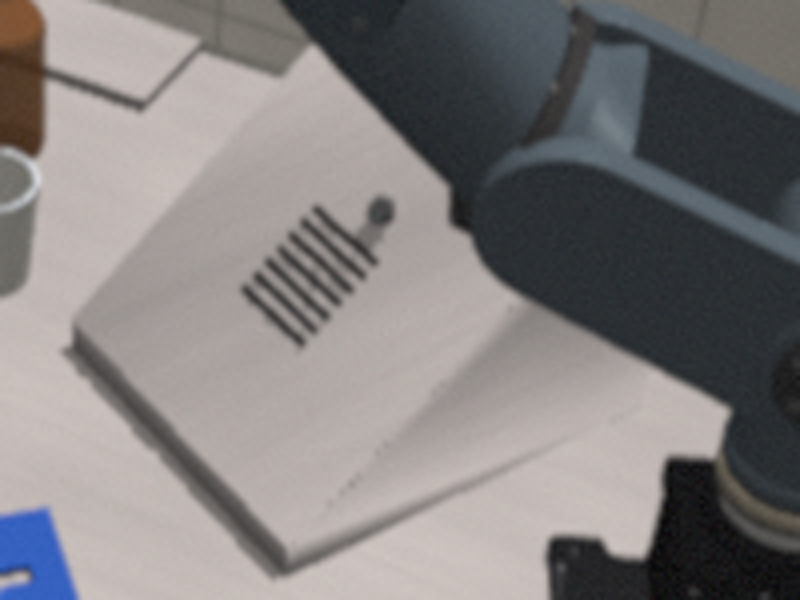

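The cover's top-face corners in the scene crop are (66,213), (308,95), (605,374) and (362,503). Its slot end points to the lower right. In the side crop the face's lower corners are at (75,325) and (288,550), and the stud head is at (381,211).

```bash
cat > h.py <<'E'
import numpy as np,cv2
from rig import bot,viewer
from scipy.optimize import least_squares
from scipy.spatial.transform import Rotation as Ro
D={n:viewer.capture(n) for n in("scene","side")}
def proj(n,X):
    d=D[n]; c=np.atleast_2d(X)@d["R"].T+d["t"]; p=c@d["camera_matrix"].T; return p[:,:2]/p[:,2:]
def onz(n,p,z):
    d=D[n]; r=d["R"].T@np.linalg.solve(d["camera_matrix"],[*p,1]); c=-d["R"].T@d["t"]; return c+r*(z-c[2])/r[2]
E
python3 - <<'E'
from h import *
s=lambda p:np.array(p)/8+[395,180]
C=np.array([s(p) for p in[(66,213),(308,95),(605,374),(362,503)]])
# labels: cover x -80: first two. slot +x toward (3,4)
for c in C: print(onz("scene",c,.006).round(4))
M=np.array([[-80,-55],[-80,55],[80,55],[80,-55]])/1e3
def f(v,M=M):
    c,sn=np.cos(v[2]),np.sin(v[2]); X=np.c_[M@np.array([[c,sn],[-sn,c]])+v[:2],np.full(4,.006)]
    return (proj("scene",X)-C).ravel()
for sg in(1,):
    r=min((least_squares(f,[.6,.3,a]) for a in(-1.5,0,1.5,3)),key=lambda r:r.cost); print("cover",r.x,r.cost,np.degrees(r.x[2]),r.fun.round(2))
w=lambda p:np.array(p)/4+[300,155]
L=onz("side",w((75,325)),.03);R=onz("side",w((288,550)),.03); print("face low",L,R,np.linalg.norm(L-R))
y=(L-R)/np.linalg.norm(L-R); h=np.array([y[1],-y[0],0]); print("yaw",np.degrees(np.arctan2(h[1],h[0])))
a=np.radians(40); fx=h*np.cos(a)+np.array([0,0,np.sin(a)]); fz=np.cross(fx,y); O=(L+R)/2+.2*fx
print("O",O,"fx",fx,"fz",fz)
d=D["side"]; cam=-d["R"].T@d["t"]; ray=d["R"].T@np.linalg.solve(d["camera_matrix"],[*w((381,211)),1])
P=cam+ray*(((O+.0135*fz-cam)@fz)/(ray@fz)); q=P-O; print("stud in face",q@fx,q@y)
for X in([.113,.13,0],[.113,-.13,0]): print(proj("scene",O+X[0]*fx+X[1]*y),proj("side",O+X[0]*fx+X[1]*y))
E
```

```text
[0.4444 0.2448 0.006 ]
[0.4586 0.3542 0.006 ]
[0.6179 0.3326 0.006 ]
[0.6041 0.2255 0.006 ]
cover [ 0.53130154  0.28926464 -0.12554032] 0.13222546413670938 -7.192930469399055 [ 0.15  0.14 -0.03  0.08  0.2  -0.28 -0.3   0.07]
face low [ 0.57386278 -0.02702691  0.03      ] [ 0.45758237 -0.25249058  0.03      ] 0.2536828728976632
yaw -27.28192420721926
O [ 0.6518888  -0.20998498  0.15855752] fx [ 0.6808311  -0.35113117  0.64278761] fz [-0.57128513  0.29463404  0.76604444]
stud in face 0.0018835755509626544 -0.014164413515259634
[[401.62017414 312.94314972]] [[392.08841105 151.31312788]]
[[272.16146462 337.65467907]] [[455.7403287  201.47090575]]
```

```bash
cat > mv.py <<'E'
import numpy as np
from rig import bot
from scipy.spatial.transform import Rotation as Ro
def go(p,R):
    s=bot.read_state(); T=s["tcp_rot"]
    print("offset",(T.T@(np.array(p)-s["position"])).round(4),"dr",Ro.from_matrix(T.T@R).as_rotvec(degrees=True).round(2))
def down(deg):
    a=np.radians(deg); y=np.array([np.cos(a),np.sin(a),0]); z=np.array([0,0,-1.]); return np.c_[np.cross(y,z),y,z]
E
python3 - <<'E'
from mv import *
a=np.radians(-7.19); p=np.array([.5313,.28926,0])-.03*np.array([np.cos(a),np.sin(a),0]); print(p)
go(p+[0,0,.24],down(-7.19))
E
```

```text
[0.5015359 0.2930148 0.       ]
offset [ 0.5791 -0.6687 -0.0171] dr [-5.000e-02 -4.000e-02 -5.687e+01]
```

Emit:
{"api": "servo_tool", "payload": {
  "targets": [
    {"offset": [0.02,-0.02,-0.03],"dr": [0,0,-3]},
    {"offset": [0.579,-0.669,-0.03],"dr": [0,0,-56.9]},
    {"offset": [0.579,-0.669,-0.03],"dr": [0,0,-56.9]},
    {"offset": [0.579,-0.669,-0.03],"dr": [0,0,-56.9]},
    {"offset": [0.579,-0.669,-0.03],"dr": [0,0,-56.9]},
    {"offset": [0.579,-0.669,-0.03],"dr": [0,0,-56.9]},
    {"offset": [0.579,-0.669,-0.03],"dr": [0,0,-56.9]},
    {"offset": [0.579,-0.669,-0.03],"dr": [0,0,-56.9]},
    {"offset": [0.579,-0.669,-0.03],"dr": [0,0,-56.9]},
    {"offset": [0.579,-0.669,-0.03],"dr": [0,0,-56.9]},
    {"offset": [0.579,-0.669,-0.03],"dr": [0,0,-56.9]},
    {"offset": [0.579,-0.669,-0.03],"dr": [0,0,-56.9]},
    {"offset": [0.579,-0.669,-0.03],"dr": [0,0,-56.9]},
    {"offset": [0.579,-0.669,-0.03],"dr": [0,0,-56.9]},
    {"offset": [0.579,-0.669,-0.03],"dr": [0,0,-56.9]},
    {"offset": [0.579,-0.669,-0.03],"dr": [0,0,-56.9]},
    {"offset": [0.579,-0.669,-0.03],"dr": [0,0,-56.9]},
    {"offset": [0.579,-0.669,-0.03],"dr": [0,0,-56.9]},
    {"offset": [0.579,-0.669,-0.03],"dr": [0,0,-56.9]},
    {"offset": [0.579,-0.669,-0.03],"dr": [0,0,-56.9]}
  ]
}}

```text
time_s: 1.92
position: [0.4848, 0.2325, 0.2526]
tcp_rot: [[0.124, 0.992, 0.0], [0.992, -0.124, -0.0], [-0.0, 0.0, -1.0]]
force: [0.6, -0.7, -0.5]
opening: 1.0
grasp_force: 0.0
```

Emit:
{"api": "servo_tool", "payload": {
  "targets": [
    {"offset": [0.062,0.009,0.06],"dr": [0,0,0]},
    {"offset": [0.062,0.009,0.13],"dr": [0,0,0]},
    {"offset": [0.062,0.009,0.13],"dr": [0,0,0]},
    {"offset": [0.062,0.009,0.13],"dr": [0,0,0]},
    {"offset": [0.062,0.009,0.13],"dr": [0,0,0]},
    {"offset": [0.062,0.009,0.13],"dr": [0,0,0]},
    {"offset": [0.062,0.009,0.13],"dr": [0,0,0]}
  ]
}}

```text
time_s: 2.5
position: [0.5024, 0.2905, 0.1239]
tcp_rot: [[0.125, 0.992, 0.002], [0.992, -0.125, 0.001], [0.001, 0.002, -1.0]]
force: [0.6, -0.2, 0.2]
opening: 1.001
grasp_force: 0.0
```

Run:
```python
from h import *
from mv import *
w=viewer.capture("wrist")["color"][:,:,::-1]; sd=D["side"]["color"][:,:,::-1]
cv2.imwrite("pics/side1.png",sd);cv2.imwrite("pics/wrist1.png",w);cv2.imwrite("pics/scene1.png",D["scene"]["color"][:,:,::-1])
cv2.imwrite("pics/c.png",np.hstack([cv2.resize(sd[130:310,300:480],(560,560),interpolation=2),cv2.resize(w,(240,180)).repeat(1,0) if 0 else cv2.copyMakeBorder(cv2.resize(w,(240,180)),0,380,0,0,cv2.BORDER_CONSTANT)]))
go([.5015,.293,.0105],down(-7.19))
```

```text
offset [ 0.0022 -0.0022  0.1143] dr [ 0.22 -0.1  -0.01]
```

View pics/c.png

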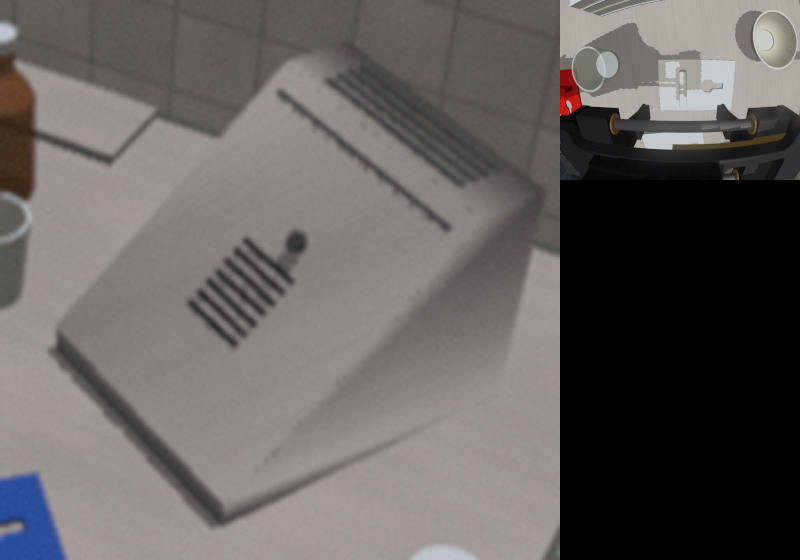

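The side crop now shows the whole unit: face lower corners at (58,330) and (225,512), back top corners at about (350,43) and (545,190), and the stud head at (295,241). The wrist view shows the rib between the fingers and the slot pointing to +y of the tool.

```bash
cat > face.py <<'E'
from h import *
k=180/560; w=lambda p:np.array(p)*k+[300,130]
G=np.array([w(p) for p in[(58,330),(225,513),(545,190),(350,43),(219,525),(52,350)]])
def pts(v):
    c,s=np.cos(v[2]),np.sin(v[2]); h=np.array([c,s,0]);l=np.array([-s,c,0]); o=np.array([v[0],v[1],0])
    z=np.array([0,0,1.]); return np.array([o+.13*l+.03*z,o-.13*l+.03*z,o+.31*h-.13*l+.231*z,o+.31*h+.13*l+.231*z,o-.13*l,o+.13*l])
r=least_squares(lambda v:(proj("side",pts(v))-G).ravel(),[.515,-.14,-.47],loss="soft_l1")
v=r.x;c,s=np.cos(v[2]),np.sin(v[2]);h=np.array([c,s,0]);y=np.array([-s,c,0]);a=np.radians(40)
fx=h*np.cos(a)+np.array([0,0,np.sin(a)]); fz=np.cross(fx,y); O=np.array([v[0],v[1],.03])+.2*fx
d=D["side"]; cam=-d["R"].T@d["t"]; ray=d["R"].T@np.linalg.solve(d["camera_matrix"],[*w((295,242)),1])
q=cam+ray*(((O+.0135*fz-cam)@fz)/(ray@fz))-O
if __name__=="__main__":
    print(v,np.degrees(v[2]),(proj("side",pts(v))-G).round(2).tolist()); print("O",O,fx,fz,"stud x,y",q@fx,q@y)
    print("scene back top",proj("scene",pts(v)))
E
python3 face.py
```

```text
[ 0.51727207 -0.13707635 -0.47970018] -27.48479558940337 [[-0.9, -1.15], [-0.4, -2.33], [0.53, 1.07], [-0.95, -0.19], [0.67, 1.66], [0.87, 0.2]]
O [ 0.65318879 -0.20778428  0.15855752] [ 0.67958356 -0.35353963  0.64278761] [-0.57023832  0.29665498  0.76604444] stud x,y 0.0010053850916929984 -0.0157535740788741
scene back top [[366.11271391 278.73811207]
 [263.43686472 297.02707785]
 [279.27734562 369.65116007]
 [413.83530653 343.36746556]
 [264.40680583 303.95896543]
 [365.49635114 285.78927762]]
```

Emit:
{"api": "servo_tool", "payload": {
  "targets": [
    {"offset": [0.002,-0.002,0.03],"dr": [0,0,0]},
    {"offset": [0.002,-0.002,0.06],"dr": [0,0,0]},
    {"offset": [0.002,-0.002,0.085],"dr": [0,0,0]},
    {"offset": [0.002,-0.002,0.1],"dr": [0,0,0]},
    {"offset": [0.002,-0.002,0.11],"dr": [0,0,0]},
    {"offset": [0.002,-0.002,0.114],"dr": [0,0,0]},
    {"offset": [0.002,-0.002,0.114],"dr": [0,0,0]},
    {"offset": [0.002,-0.002,0.114],"dr": [0,0,0]}
  ]
}}

```text
time_s: 3.42
position: [0.5006, 0.293, 0.0095]
tcp_rot: [[0.125, 0.992, 0.002], [0.992, -0.125, 0.001], [0.001, 0.002, -1.0]]
force: [-0.1, 0.9, 0.4]
opening: 1.003
grasp_force: 0.0
```

Emit:
{"api": "servo_tool", "payload": {
  "gripper": 1,
  "targets": [
    {"offset": [0,0,0],"dr": [0,0,0]},
    {"offset": [0,0,0],"dr": [0,0,0]},
    {"offset": [0,0,0],"dr": [0,0,0]},
    {"offset": [0,0,0],"dr": [0,0,0]},
    {"offset": [0,0,0],"dr": [0,0,0]},
    {"offset": [0,0,0],"dr": [0,0,0]},
    {"offset": [0,0,0],"dr": [0,0,0]},
    {"offset": [0,0,0],"dr": [0,0,0]},
    {"offset": [0,0,0],"dr": [0,0,0]},
    {"offset": [0,0,0],"dr": [0,0,0]}
  ]
}}

```text
time_s: 4.25
position: [0.4997, 0.2928, 0.0085]
tcp_rot: [[0.125, 0.992, -0.0], [0.992, -0.125, -0.0], [-0.0, -0.0, -1.0]]
force: [-0.2, 0.1, -0.5]
opening: 0.323
grasp_force: 0.0
```

Emit:
{"api": "servo_tool", "payload": {
  "targets": [
    {"offset": [0,0,0],"dr": [0,0,0]},
    {"offset": [0,0,0],"dr": [0,0,0]},
    {"offset": [0,0,0],"dr": [0,0,0]},
    {"offset": [0,0,0],"dr": [0,0,0]},
    {"offset": [0,0,0],"dr": [0,0,0]},
    {"offset": [0,0,0],"dr": [0,0,0]},
    {"offset": [0,0,-0.01],"dr": [0,0,0]},
    {"offset": [0,0,-0.03],"dr": [0,0,0]},
    {"offset": [0,0,-0.06],"dr": [0,0,0]},
    {"offset": [0,0,-0.1],"dr": [0,0,0]},
    {"offset": [0,0,-0.14],"dr": [0,0,0]},
    {"offset": [0,0,-0.18],"dr": [0,0,0]},
    {"offset": [0,0,-0.22],"dr": [0,0,0]},
    {"offset": [0,0,-0.25],"dr": [0,0,0]},
    {"offset": [0,0,-0.27],"dr": [0,0,0]},
    {"offset": [0,0,-0.28],"dr": [0,0,0]},
    {"offset": [0,0,-0.28],"dr": [0,0,0]},
    {"offset": [0,0,-0.28],"dr": [0,0,0]}
  ]
}}

```text
time_s: 5.75
position: [0.4984, 0.2924, 0.2876]
tcp_rot: [[0.125, 0.992, -0.003], [0.992, -0.125, -0.001], [-0.001, -0.002, -1.0]]
force: [-0.4, -0.3, -4.3]
opening: 0.157
grasp_force: 30.0
```

```bash
cat > tgt.py <<'E'
from face import *
from mv import *
R=np.c_[np.cross(fx,-fz),fx,-fz]
def T(cx,cy,cz,tz): # cover pose in face -> tcp ; tz = TCP height above cover back
    return O+fx*(cx-.03)+y*cy+fz*(cz+tz)
E
sed -i 's/^D=.*/import pickle,os\nif not os.path.exists("D.pkl"): pickle.dump({n:viewer.capture(n) for n in("scene","side")},open("D.pkl","wb"))\nD=pickle.load(open("D.pkl","rb"))/' h.py
python3 - <<'E'
from tgt import *
p=T(-.022,-.0155,.08,.0085); print(p)
go(p,R)
E
```

```text
[ 0.5602309  -0.17689682  0.1929275 ]
offset [-0.4574  0.1207  0.0937] dr [-39.84  -6.91  19.56]
```

Emit:
{"api": "servo_tool", "payload": {
  "targets": [
    {"offset": [-0.02,0,0],"dr": [-6,-1,3]},
    {"offset": [-0.06,0,0],"dr": [-12,-2,6]},
    {"offset": [-0.1,0.02,0],"dr": [-18,-3.1,8.8]},
    {"offset": [-0.14,0.03,0],"dr": [-24,-4.2,11.8]},
    {"offset": [-0.18,0.04,0.01],"dr": [-30,-5.2,14.7]},
    {"offset": [-0.22,0.05,0.02],"dr": [-36,-6.2,17.7]},
    {"offset": [-0.26,0.06,0.03],"dr": [-39.8,-6.9,19.6]},
    {"offset": [-0.3,0.08,0.05],"dr": [-39.8,-6.9,19.6]},
    {"offset": [-0.34,0.09,0.06],"dr": [-39.8,-6.9,19.6]},
    {"offset": [-0.38,0.1,0.07],"dr": [-39.8,-6.9,19.6]},
    {"offset": [-0.42,0.11,0.085],"dr": [-39.8,-6.9,19.6]},
    {"offset": [-0.445,0.118,0.091],"dr": [-39.8,-6.9,19.6]},
    {"offset": [-0.457,0.121,0.094],"dr": [-39.8,-6.9,19.6]},
    {"offset": [-0.457,0.121,0.094],"dr": [-39.8,-6.9,19.6]},
    {"offset": [-0.457,0.121,0.094],"dr": [-39.8,-6.9,19.6]},
    {"offset": [-0.457,0.121,0.094],"dr": [-39.8,-6.9,19.6]},
    {"offset": [-0.457,0.121,0.094],"dr": [-39.8,-6.9,19.6]}
  ]
}}

```text
time_s: 7.27
position: [0.5667, -0.1723, 0.2023]
tcp_rot: [[0.465, 0.687, 0.558], [0.886, -0.36, -0.294], [-0.001, 0.631, -0.776]]
force: [0.3, -0.0, -2.7]
opening: 0.155
grasp_force: 30.0
```

Run:
```python
from tgt import *
s=viewer.capture("side")["color"][:,:,::-1]; c=viewer.capture("scene")["color"][:,:,::-1]; w=viewer.capture("wrist")["color"][:,:,::-1]
cv2.imwrite("pics/w2.png",w);cv2.imwrite("pics/s2.png",s);cv2.imwrite("pics/c2.png",c)
cv2.imwrite("pics/d.png",np.hstack([cv2.resize(s[130:310,300:480],(400,400)),cv2.resize(w,(400,300)).copy() if 0 else cv2.copyMakeBorder(cv2.resize(w,(400,300)),0,100,0,0,0)]))
p=bot.read_state()["position"]-O; print(p@fx,p@y,p@fz); go(T(-.022,-.0155,.08,.0085),R)
```

```text
-0.041928762633770565 -0.007920238579002009 0.09384559402340974
offset [-0.0076 -0.01    0.0055] dr [-0.74  0.14 -0.07]
```

View pics/d.png

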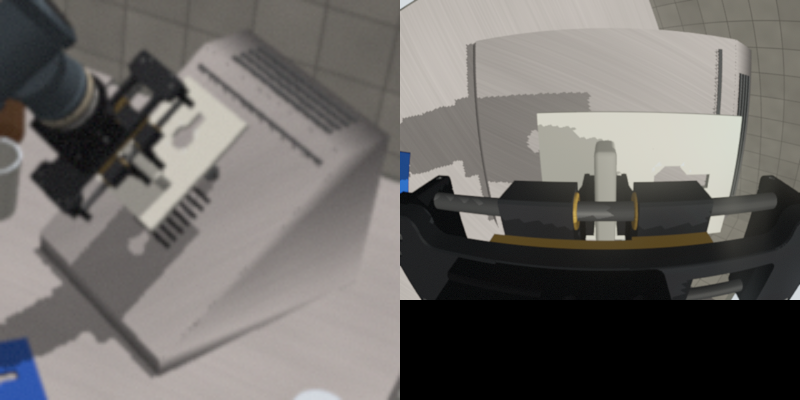

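The side crop shows the gripped cover hovering over the face, with the keyhole at (187,127) and the stud head at (212,173), partly hidden by the cover's edge. I'll go nearer and zoom in.

Emit:
{"api": "servo_tool", "payload": {
  "targets": [
    {"offset": [-0.008,-0.01,0.025],"dr": [-0.7,0.1,0]},
    {"offset": [-0.008,-0.01,0.045],"dr": [-0.7,0.1,0]},
    {"offset": [-0.008,-0.01,0.055],"dr": [-0.7,0.1,0]},
    {"offset": [-0.008,-0.01,0.055],"dr": [-0.7,0.1,0]},
    {"offset": [-0.008,-0.01,0.055],"dr": [-0.7,0.1,0]},
    {"offset": [-0.008,-0.01,0.055],"dr": [-0.7,0.1,0]}
  ]
}}

```text
time_s: 7.92
position: [0.5976, -0.194, 0.1728]
tcp_rot: [[0.468, 0.697, 0.543], [0.884, -0.366, -0.291], [-0.005, 0.616, -0.787]]
force: [0.3, 1.5, -3.6]
opening: 0.158
grasp_force: 30.0
```

Run:
```python
from tgt import *
s=viewer.capture("side")["color"][:,:,::-1]; 
cv2.imwrite("pics/s3.png",s)
st=bot.read_state(); p=st["position"]-O; print(p@fx,p@y,p@fz); go(T(-.022,-.0155,.03,.0085),R)
Rt=st["tcp_rot"]; cx=Rt[:,1];cz=-Rt[:,2];cy=np.cross(cz,cx); o=st["position"]-cz*.0085+.03*cx
P=lambda a,b,c=.006:proj("side",o+a*cx+b*cy+c*cz)[0]
pr={k:((P(*k)-[340,160])*8).round(0) for k in[(.08,.055),(.08,-.055),(-.08,.055),(-.08,-.055),(.022,0),(.056,0)]}
for k in pr: print(k,pr[k])
print("stud head", ((w((295,242))-[340,160])*8), "front corner L",((proj("side",O-.2*fx+.13*y)-[340,160])*8))
cv2.imwrite("pics/e.png",cv2.resize(s[160:235,340:440],(800,600),interpolation=2))
```

```text
-0.03339483963424093 -0.013513671393708022 0.04681888075925623
offset [-0.002  -0.0183  0.009 ] dr [-1.93  0.46 -0.15]
(0.08, 0.055) [451.  86.]
(0.08, -0.055) [664. 261.]
(-0.08, 0.055) [121. 442.]
(-0.08, -0.055) [317. 631.]
(0.022, 0) [432. 304.]
(0.056, 0) [504. 227.]
stud head [438.57142857 382.28571429] front corner L [[-178.0769418  599.3401341]]
```

View pics/e.png

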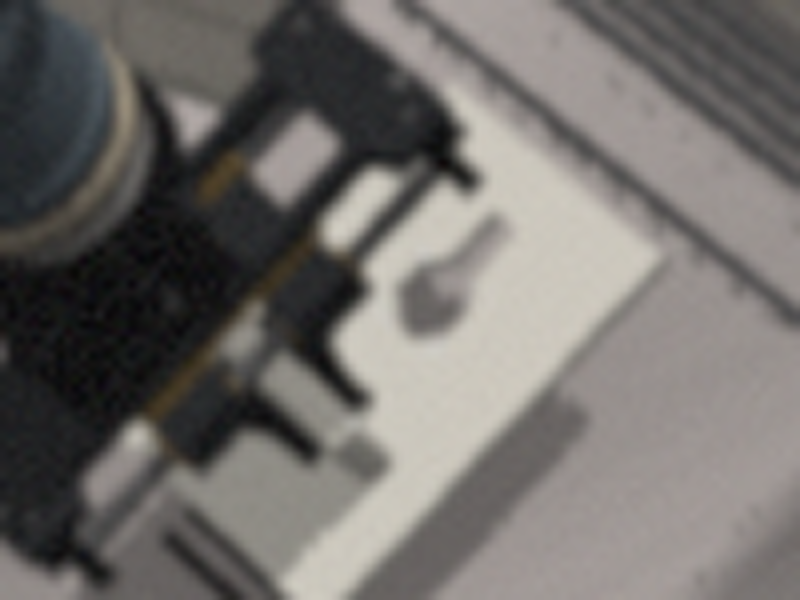

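The cover's corner at (665,258) and keyhole at (433,303) match my predictions to within half a pixel, so the grasp offset is confirmed. The tool didn't reach the commanded pose, so I'll check the joints.

Run:
```python
from tgt import *
s=bot.read_state(); print(s["joint_positions"].round(2),s["qvel"].round(1),s["time_s"],s["position"],s["force"],s["moment"])
go(T(-.022,-.0155,.03,.0085),R)
```

```text
[-2.8140e+01  2.8250e+01  1.1367e+02 -8.1950e+01  6.0000e-02  8.1590e+01] [-0.2 -0.2 -0.1  0.  -0.  -0. ] 7.9667 [ 0.59755954 -0.19407725  0.17295708] [-0.37061472  0.49558765 -3.52039664] [0.35621864 0.74165014 0.02397256]
offset [-0.002  -0.0183  0.009 ] dr [-1.93  0.46 -0.15]
```

Joint 5 is at its 0° limit and joint 4 is at −82°. With this grasp the wrist can't pitch far enough for the face. I'll set the cover back in its own spot and regrip the rib by its ends (70 mm). That way the tool can lean 20° about the rib axis, keeping it well inside the wrist range.

Run:
```python
from tgt import *
go(T(.0,-.01,.1,.0085),R)
go([.5,.293,.25],down(-7.19))
```

```text
offset [ 0.003   0.0013 -0.0618] dr [-1.93  0.46 -0.15]
offset [ 0.3845 -0.1987 -0.2557] dr [ 37.6    7.13 -19.84]
```

Emit:
{"api": "servo_tool", "payload": {
  "targets": [
    {"offset": [0,0,-0.03],"dr": [0,0,0]},
    {"offset": [0,0,-0.06],"dr": [2,0,0]},
    {"offset": [0.01,0,-0.1],"dr": [5,1,-2]},
    {"offset": [0.05,-0.02,-0.14],"dr": [9,2,-5]},
    {"offset": [0.08,-0.04,-0.16],"dr": [14,3,-8]},
    {"offset": [0.11,-0.06,-0.18],"dr": [19,4,-10]},
    {"offset": [0.14,-0.08,-0.2],"dr": [24,5,-13]},
    {"offset": [0.18,-0.1,-0.21],"dr": [30,6,-16]},
    {"offset": [0.22,-0.12,-0.22],"dr": [36,7,-19]},
    {"offset": [0.25,-0.14,-0.23],"dr": [38,7,-20]},
    {"offset": [0.29,-0.16,-0.24],"dr": [38,7,-20]},
    {"offset": [0.33,-0.18,-0.25],"dr": [38,7,-20]},
    {"offset": [0.36,-0.2,-0.256],"dr": [38,7,-20]},
    {"offset": [0.384,-0.2,-0.256],"dr": [38,7,-20]},
    {"offset": [0.384,-0.2,-0.256],"dr": [38,7,-20]},
    {"offset": [0.384,-0.2,-0.256],"dr": [38,7,-20]},
    {"offset": [0.384,-0.2,-0.256],"dr": [38,7,-20]}
  ]
}}

```text
time_s: 9.38
position: [0.5014, 0.2402, 0.2497]
tcp_rot: [[0.124, 0.992, -0.007], [0.992, -0.124, -0.001], [-0.002, -0.006, -1.0]]
force: [1.3, -0.1, -2.9]
opening: 0.163
grasp_force: 30.0
```

Run:
```python
from tgt import *
s=bot.read_state(); print(s["joint_positions"].round(1),s["qvel"].round(1),s["grasp_force"])
go([.5,.293,.11],down(-7.19))
```

```text
[14.1 23.2 90.   0.1 67.1 21.2] [ 52.2  14.3 -24.7   0.1   9.2  51.7] 29.999487530440092
offset [ 0.0524 -0.0071  0.1397] dr [-0.37  0.09  0.05]
```

Still moving, so I'll let it settle over the spot.

Emit:
{"api": "servo_tool", "payload": {
  "targets": [
    {"offset": [0,0,0],"dr": [0,0,0]},
    {"offset": [0,0,0],"dr": [0,0,0]},
    {"offset": [0,0,0],"dr": [0,0,0]},
    {"offset": [0,0,0],"dr": [0,0,0]},
    {"offset": [0,0,0],"dr": [0,0,0]}
  ]
}}

```text
time_s: 9.8
position: [0.5028, 0.2368, 0.2493]
tcp_rot: [[0.126, 0.992, -0.007], [0.992, -0.127, -0.001], [-0.002, -0.007, -1.0]]
force: [1.0, -0.5, -3.2]
opening: 0.162
grasp_force: 30.0
```

Run:
```python
from tgt import *
go([.4997,.293,.0095],down(-7.19))
```

```text
offset [ 0.0559 -0.0085  0.2397] dr [-0.41  0.12 -0.08]
```

Emit:
{"api": "servo_tool", "payload": {
  "targets": [
    {"offset": [0.03,-0.004,0.02],"dr": [-0.4,0.1,0]},
    {"offset": [0.05,-0.008,0.05],"dr": [-0.4,0.1,0]},
    {"offset": [0.056,-0.0085,0.085],"dr": [-0.4,0.1,0]},
    {"offset": [0.056,-0.0085,0.12],"dr": [-0.4,0.1,0]},
    {"offset": [0.056,-0.0085,0.155],"dr": [-0.4,0.1,0]},
    {"offset": [0.056,-0.0085,0.185],"dr": [-0.4,0.1,0]},
    {"offset": [0.056,-0.0085,0.21],"dr": [-0.4,0.1,0]},
    {"offset": [0.056,-0.0085,0.222],"dr": [-0.4,0.1,0]},
    {"offset": [0.056,-0.0085,0.23],"dr": [-0.4,0.1,0]},
    {"offset": [0.056,-0.0085,0.236],"dr": [-0.4,0.1,0]},
    {"offset": [0.056,-0.0085,0.239],"dr": [-0.4,0.1,0]},
    {"offset": [0.056,-0.0085,0.239],"dr": [-0.4,0.1,0]},
    {"offset": [0.056,-0.0085,0.239],"dr": [-0.4,0.1,0]}
  ]
}}

```text
time_s: 10.88
position: [0.5005, 0.295, 0.0113]
tcp_rot: [[0.124, 0.992, 0.002], [0.992, -0.124, 0.001], [0.001, 0.002, -1.0]]
force: [0.1, 0.5, -2.9]
opening: 0.156
grasp_force: 30.0
```

Emit:
{"api": "servo_tool", "payload": {
  "targets": [
    {"offset": [0,0,0.001],"dr": [0,0,0]},
    {"offset": [0,0,0.002],"dr": [0,0,0]},
    {"offset": [0,0,0.002],"dr": [0,0,0]},
    {"offset": [0,0,0.002],"dr": [0,0,0]}
  ]
}}

```text
time_s: 11.22
position: [0.4997, 0.2949, 0.0086]
tcp_rot: [[0.124, 0.992, 0.001], [0.992, -0.124, 0.0], [0.0, 0.001, -1.0]]
force: [-0.1, 0.2, -1.6]
opening: 0.157
grasp_force: 30.0
```

Emit:
{"api": "servo_tool", "payload": {
  "gripper": -1,
  "targets": [
    {"offset": [0,0,0],"dr": [0,0,0]},
    {"offset": [0,0,0],"dr": [0,0,0]},
    {"offset": [0,0,0],"dr": [0,0,0]},
    {"offset": [0,0,0],"dr": [0,0,0]},
    {"offset": [0,0,0],"dr": [0,0,0]},
    {"offset": [0,0,0],"dr": [0,0,0]},
    {"offset": [0,0,-0.03],"dr": [0,0,0]},
    {"offset": [0,0,-0.06],"dr": [0,0,0]},
    {"offset": [0,0,-0.1],"dr": [0,0,0]},
    {"offset": [0,0,-0.13],"dr": [0,0,0]},
    {"offset": [0,0,-0.13],"dr": [0,0,0]},
    {"offset": [0,0,-0.13],"dr": [0,0,0]}
  ]
}}

```text
time_s: 12.22
position: [0.5009, 0.2952, 0.1403]
tcp_rot: [[0.124, 0.992, 0.005], [0.992, -0.124, 0.002], [0.002, 0.004, -1.0]]
force: [-0.8, -0.5, -0.4]
opening: 0.958
grasp_force: 0.0
```

```bash
cat >> tgt.py <<'E'
t=np.radians(20)
def tool(cx,cy,cz): # cover axes -> tool rot, tool y=+cover y, leaning
    z=-np.cos(t)*cz-np.sin(t)*cx; return np.c_[np.cross(cy,z),cy,z]
E
python3 - <<'E'
from tgt import *
a=np.radians(-7.19); cx=np.array([np.cos(a),np.sin(a),0]);cz=np.array([0,0,1.]);cy=np.cross(cz,cx)
Rg=tool(cx,cy,cz); rib=np.array([.5005,.2946,.026])  # grasp pt at rib middle height
p=rib+Rg[:,2]*.014; print(p)   # tcp
go(p-Rg[:,2]*.1,Rg); go(p,Rg)
c=viewer.capture("side")["color"][:,:,::-1];cv2.imwrite("pics/s4.png",c)
c=viewer.capture("scene")["color"][:,:,::-1];cv2.imwrite("pics/c4.png",c)
cv2.imwrite("pics/f.png",cv2.resize(c[165:270,380:520],(800,600),interpolation=2))
E
```

```text
[0.49574937 0.2951993  0.0128443 ]
offset [-0.0008  0.029   0.0336] dr [ 15.98  15.8  -88.91]
offset [-0.0009 -0.0056  0.1274] dr [ 15.98  15.8  -88.91]
```

View pics/f.png

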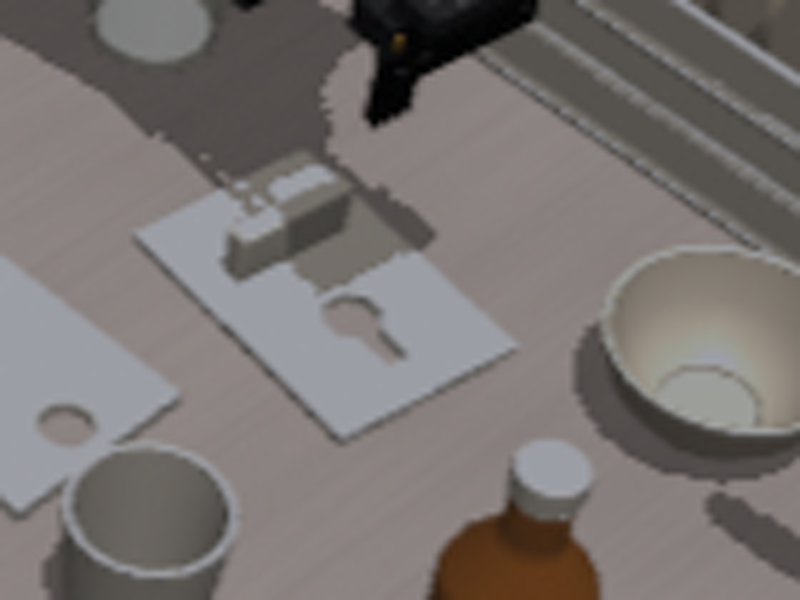

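The cover lies flat where it was. Its corners in the crop are (135,237), (516,346) and (342,440), and the board, cup, bowl and soap are untouched. Next I turn and lean the tool for the end-on grip.

Emit:
{"api": "servo_tool", "payload": {
  "gripper": -1,
  "targets": [
    {"offset": [0,0.029,0.033],"dr": [16,15.8,-88.9]},
    {"offset": [0,0.029,0.033],"dr": [16,15.8,-88.9]},
    {"offset": [0,0.029,0.033],"dr": [16,15.8,-88.9]},
    {"offset": [0,0.029,0.033],"dr": [16,15.8,-88.9]},
    {"offset": [0,0.029,0.033],"dr": [16,15.8,-88.9]},
    {"offset": [0,0.029,0.033],"dr": [16,15.8,-88.9]},
    {"offset": [0,0.029,0.033],"dr": [16,15.8,-88.9]},
    {"offset": [0,0.029,0.033],"dr": [16,15.8,-88.9]},
    {"offset": [0,0.029,0.033],"dr": [16,15.8,-88.9]},
    {"offset": [0,0.029,0.033],"dr": [16,15.8,-88.9]},
    {"offset": [0,0.029,0.033],"dr": [16,15.8,-88.9]},
    {"offset": [0,0.029,0.033],"dr": [16,15.8,-88.9]},
    {"offset": [0,0.029,0.033],"dr": [16,15.8,-88.9]},
    {"offset": [0,0.029,0.033],"dr": [16,15.8,-88.9]},
    {"offset": [0,0.029,0.033],"dr": [16,15.8,-88.9]},
    {"offset": [0,0.029,0.033],"dr": [16,15.8,-88.9]},
    {"offset": [0,0.029,0.033],"dr": [16,15.8,-88.9]}
  ]
}}

```text
time_s: 13.73
position: [0.5276, 0.2909, 0.1045]
tcp_rot: [[-0.93, 0.127, -0.345], [0.12, 0.992, 0.041], [0.348, -0.003, -0.938]]
force: [-0.8, 0.0, -0.1]
opening: 1.0
grasp_force: 0.0
```

Run:
```python
from tgt import *
C=np.array([np.array(p)/[800/140,600/105]+[380,165] for p in[(135,237),(516,346),(342,440)]])
M=np.array([[-80,-55],[80,55],[80,-55]])/1e3
def f(v):
    c,sn=np.cos(v[2]),np.sin(v[2]); X=np.c_[M@np.array([[c,sn],[-sn,c]])+v[:2],np.full(3,.006)]
    return (proj("scene",X)-C).ravel()
v=least_squares(f,[.53,.29,-.12]).x; print(v,np.degrees(v[2]), v[:2]-.03*np.array([np.cos(v[2]),np.sin(v[2])]))
a=np.radians(-7.19); cx=np.array([np.cos(a),np.sin(a),0]);cz=np.array([0,0,1.]);cy=np.cross(cz,cx)
Rg=tool(cx,cy,cz); p=np.array([.4999,.2948,.026])+Rg[:,2]*.014
go(p,Rg); print(bot.read_state()["joint_positions"].round(1),Rg.round(3).tolist(),p)
```

```text
[ 0.5291008   0.29090793 -0.12149181] -6.960967851821047 [0.49932193 0.29454372]
offset [-0.0012  0.0007  0.0973] dr [-0.15 -0.35 -0.15]
[ 14.5  44.3  77.7   7.4  77.2 -71.1] [[-0.932, 0.125, -0.339], [0.118, 0.992, 0.043], [0.342, -0.0, -0.94]] [0.49514937 0.2953993  0.0128443 ]
```

Vision agrees with the drop pose to within 1 mm. Lowering and gripping.

Emit:
{"api": "servo_tool", "payload": {
  "targets": [
    {"offset": [-0.001,0.001,0.03],"dr": [0,0,0]},
    {"offset": [-0.001,0.001,0.06],"dr": [0,0,0]},
    {"offset": [-0.001,0.001,0.08],"dr": [0,0,0]},
    {"offset": [-0.001,0.001,0.09],"dr": [0,0,0]},
    {"offset": [-0.001,0.001,0.097],"dr": [0,0,0]},
    {"offset": [-0.001,0.001,0.097],"dr": [0,0,0]},
    {"offset": [-0.001,0.001,0.097],"dr": [0,0,0]}
  ]
}}

```text
time_s: 14.32
position: [0.4969, 0.2962, 0.0144]
tcp_rot: [[-0.931, 0.126, -0.343], [0.118, 0.992, 0.042], [0.345, -0.002, -0.939]]
force: [0.6, 0.6, -0.1]
opening: 0.999
grasp_force: 0.0
```

Emit:
{"api": "servo_tool", "payload": {
  "gripper": 1,
  "targets": [
    {"offset": [-0.001,0.001,0],"dr": [0,0,0]},
    {"offset": [0,0,0],"dr": [0,0,0]},
    {"offset": [0,0,0],"dr": [0,0,0]},
    {"offset": [0,0,0],"dr": [0,0,0]},
    {"offset": [0,0,0],"dr": [0,0,0]},
    {"offset": [0,0,0],"dr": [0,0,0]}
  ]
}}

```text
time_s: 14.82
position: [0.4967, 0.2964, 0.0146]
tcp_rot: [[-0.931, 0.126, -0.343], [0.118, 0.992, 0.042], [0.345, -0.001, -0.939]]
force: [1.6, 0.3, 4.1]
opening: 0.801
grasp_force: 30.0
```

Emit:
{"api": "servo_tool", "payload": {
  "targets": [
    {"offset": [0,0,0],"dr": [0,0,0]},
    {"offset": [0.004,0,-0.01],"dr": [0,0,0]},
    {"offset": [0.011,0,-0.03],"dr": [0,0,0]},
    {"offset": [0.022,0,-0.06],"dr": [0,0,0]},
    {"offset": [0.033,0,-0.09],"dr": [0,0,0]},
    {"offset": [0.044,0,-0.12],"dr": [0,0,0]},
    {"offset": [0.056,0,-0.155],"dr": [0,0,0]},
    {"offset": [0.07,0,-0.19],"dr": [0,0,0]},
    {"offset": [0.083,0,-0.225],"dr": [0,0,0]},
    {"offset": [0.092,0,-0.25],"dr": [0,0,0]},
    {"offset": [0.092,0,-0.25],"dr": [0,0,0]},
    {"offset": [0.092,0,-0.25],"dr": [0,0,0]},
    {"offset": [0.092,0,-0.25],"dr": [0,0,0]}
  ]
}}

```text
time_s: 15.9
position: [0.4951, 0.2959, 0.2784]
tcp_rot: [[-0.929, 0.125, -0.347], [0.119, 0.992, 0.039], [0.349, -0.005, -0.937]]
force: [0.4, 0.2, -4.3]
opening: 0.799
grasp_force: 30.0
```

```bash
cat >> tgt.py <<'E'
Rf=tool(fx,y,fz)
def T2(cx,cy,cz): return O+fx*(cx-.0329)+y*cy+fz*(cz+.0146)
def here():
    p=bot.read_state()["position"]-O; print("cover in face by TCP",(p@fx+.0329).round(4),(p@y).round(4),(p@fz-.0146).round(4))
E
python3 - <<'E'
from tgt import *
print(T2(-.02,-.0155,.07)); go(T2(-.02,-.0155,.07),Rf)
E
```

```text
[ 0.5618432  -0.17773559  0.18936142]
offset [-0.1495 -0.4612  0.0415] dr [ -0.35 -39.98  20.71]
```

Emit:
{"api": "servo_tool", "payload": {
  "targets": [
    {"offset": [0,-0.02,0],"dr": [0,-6,3]},
    {"offset": [-0.01,-0.06,0],"dr": [0,-12,6]},
    {"offset": [-0.02,-0.1,0],"dr": [0,-18,9.3]},
    {"offset": [-0.035,-0.14,0],"dr": [0,-24,12.4]},
    {"offset": [-0.05,-0.18,0.005],"dr": [0,-30,15.5]},
    {"offset": [-0.065,-0.22,0.01],"dr": [0,-36,18.6]},
    {"offset": [-0.08,-0.26,0.015],"dr": [-0.3,-40,20.7]},
    {"offset": [-0.095,-0.3,0.02],"dr": [-0.3,-40,20.7]},
    {"offset": [-0.11,-0.34,0.027],"dr": [-0.3,-40,20.7]},
    {"offset": [-0.12,-0.38,0.033],"dr": [-0.3,-40,20.7]},
    {"offset": [-0.135,-0.42,0.037],"dr": [-0.3,-40,20.7]},
    {"offset": [-0.145,-0.445,0.04],"dr": [-0.3,-40,20.7]},
    {"offset": [-0.15,-0.461,0.042],"dr": [-0.3,-40,20.7]},
    {"offset": [-0.15,-0.461,0.042],"dr": [-0.3,-40,20.7]},
    {"offset": [-0.15,-0.461,0.042],"dr": [-0.3,-40,20.7]},
    {"offset": [-0.15,-0.461,0.042],"dr": [-0.3,-40,20.7]},
    {"offset": [-0.15,-0.461,0.042],"dr": [-0.3,-40,20.7]},
    {"offset": [-0.15,-0.461,0.042],"dr": [-0.3,-40,20.7]}
  ]
}}

```text
time_s: 17.4
position: [0.5632, -0.175, 0.1894]
tcp_rot: [[-0.834, 0.46, 0.306], [0.432, 0.888, -0.155], [-0.343, 0.002, -0.939]]
force: [0.2, -0.2, -3.0]
opening: 0.803
grasp_force: 30.0
```

Run:
```python
from tgt import *
here(); s=bot.read_state(); print(s["joint_positions"].round(1),s["qvel"].round(1)); go(T2(-.02,-.0155,.03),Rf)
```

```text
cover in face by TCP -0.02 -0.0125 0.0701
[-28.4  24.1 104.7   0.9  31.1 -91.7] [ 0.  -0.3 -0.7 -0.  -0.1 -0.1]
offset [-0.0137 -0.0031  0.0377] dr [0.18 0.05 0.07]
```

Emit:
{"api": "servo_tool", "payload": {
  "targets": [
    {"offset": [-0.007,-0.002,0.019],"dr": [0,0,0]},
    {"offset": [-0.014,-0.003,0.038],"dr": [0,0,0]},
    {"offset": [-0.014,-0.003,0.038],"dr": [0,0,0]},
    {"offset": [-0.014,-0.003,0.038],"dr": [0,0,0]},
    {"offset": [-0.014,-0.003,0.038],"dr": [0,0,0]}
  ]
}}

```text
time_s: 17.82
position: [0.5853, -0.1904, 0.1593]
tcp_rot: [[-0.833, 0.46, 0.306], [0.433, 0.888, -0.156], [-0.344, 0.002, -0.939]]
force: [-0.2, -0.7, -3.2]
opening: 0.799
grasp_force: 30.0
```

```bash
cat > look.py <<'E'
from tgt import *
import sys
here(); s=viewer.capture("side")["color"][:,:,::-1]; st=bot.read_state(); Rt=st["tcp_rot"]
cy=Rt[:,1]; cz=-np.cos(t)*Rt[:,2]-np.sin(t)*Rt[:,0]; cx=np.cross(cy,cz); o=st["position"]+.0329*cx-.0146*cz
pp=lambda X:((proj("side",X)[0]-[340,160])*8).round(0)
for k in[(.08,.055),(.08,-.055),(-.08,-.055),(.022,0),(.056,0)]: print(k,pp(o+k[0]*cx+k[1]*cy+.006*cz))
print("stud",pp(O+q), "q",q@fx,q@y)
cv2.imwrite(sys.argv[1],cv2.resize(s[160:235,340:440],(800,600),interpolation=2))
E
python3 look.py pics/g.png
```

```text
cover in face by TCP -0.0189 -0.0159 0.0298
(0.08, 0.055) [457. 285.]
(0.08, -0.055) [663. 463.]
(-0.08, -0.055) [271. 636.]
(0.022, 0) [421. 431.]
(0.056, 0) [502. 396.]
stud [439. 382.] q 0.0010053850916929984 -0.0157535740788741
```

View pics/g.png

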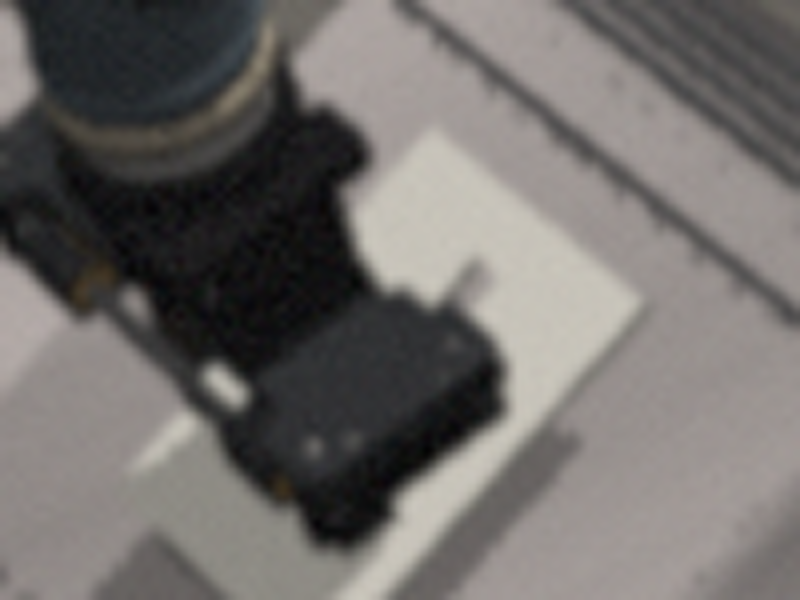

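The cover hovers near the face. Its upper corners are at (435,130) and (643,298), and the slot end is at about (485,264). My prediction had a sign slip, so I'll recompute.

```bash
sed -i 's/-np.sin(t)\*Rt\[:,0\]/+np.sin(t)*Rt[:,0]/' look.py; python3 look.py pics/g2.png
python3 - <<'E'
from tgt import *
# fit cover x,y,pitch shift in face frame (z by TCP) from the corners
ob=np.array([(435,130),(643,298),(485,264)])/8+[340,160]
K=[(.08,.055),(.08,-.055),(.056,0)]
def pr(v): # cover x,y, pitch, with rib kept at its height
    c,s=np.cos(v[2]),np.sin(v[2]); X=[]
    for a,b in K:
        u=a+.03; X.append(O+fx*(v[0]-.03+u*c-.006*s)+y*(v[1]+b)+fz*(.0298+u*s+.006*c))
    return (proj("side",np.array(X))-ob).ravel()
r=least_squares(pr,[-.02,-.016,0]); print(r.x,r.fun.round(2))
r=least_squares(lambda v:pr([v[0],v[1],0]),[-.02,-.016]); print(r.x,r.fun.round(2))
E
```

```text
cover in face by TCP -0.0186 -0.016 0.03
(0.08, 0.055) [430. 129.]
(0.08, -0.055) [643. 306.]
(-0.08, -0.055) [307. 682.]
(0.022, 0) [415. 350.]
(0.056, 0) [485. 271.]
stud [439. 382.] q 0.0010053850916929984 -0.0157535740788741
[-0.01595846 -0.00407774 -0.14893731] [-0.09 -0.36  0.2   0.48 -0.13 -0.15]
[-0.01680039 -0.01493596] [-0.39 -0.73  0.21  0.38  0.15  0.31]
```

Emit:
{"api": "servo_tool", "payload": {
  "targets": [
    {"offset": [0.001,0,0.006],"dr": [0,0,0]},
    {"offset": [-0.001,0,0.012],"dr": [0,0,0]},
    {"offset": [-0.002,0,0.016],"dr": [0,0,0]},
    {"offset": [-0.0035,0,0.0195],"dr": [0,0,0]},
    {"offset": [-0.0035,0,0.0195],"dr": [0,0,0]},
    {"offset": [-0.0035,0,0.0195],"dr": [0,0,0]}
  ]
}}

```text
time_s: 18.42
position: [0.5947, -0.1962, 0.1415]
tcp_rot: [[-0.833, 0.461, 0.306], [0.434, 0.887, -0.157], [-0.344, 0.002, -0.939]]
force: [0.4, -0.1, -3.2]
opening: 0.796
grasp_force: 30.0
```

Run:
```python
from tgt import *
here(); go(T2(-.021,-.016,0),Rf); s=bot.read_state(); print(s["force"].round(1),s["force"]@fx,s["force"]@y,s["force"]@fz)
```

```text
cover in face by TCP -0.0219 -0.0168 0.0091
offset [-0.0039  0.0007  0.0083] dr [ 0.13  0.13 -0.04]
[ 0.4 -0.1 -3.2] -1.7331939294231606 0.03385575637913832 -2.659317208374691
```

The plate back is at 9 mm with no contact force, so the head is entering the hole. Going on down to the face.

Emit:
{"api": "servo_tool", "payload": {
  "targets": [
    {"offset": [-0.002,0.0005,0.004],"dr": [0,0,0]},
    {"offset": [-0.0035,0.0005,0.007],"dr": [0,0,0]},
    {"offset": [-0.0042,0.0005,0.009],"dr": [0,0,0]},
    {"offset": [-0.0042,0.0005,0.009],"dr": [0,0,0]},
    {"offset": [-0.0042,0.0005,0.009],"dr": [0,0,0]}
  ]
}}

```text
time_s: 18.83
position: [0.6013, -0.1989, 0.1354]
tcp_rot: [[-0.832, 0.461, 0.307], [0.433, 0.887, -0.157], [-0.345, 0.002, -0.939]]
force: [-2.0, 1.3, 2.1]
opening: 0.798
grasp_force: 30.0
```

Run:
```python
from tgt import *
here(); s=bot.read_state(); print(s["force"].round(1),s["force"]@fx,s["force"]@y,s["force"]@fz,s["moment"])
```

```text
cover in face by TCP -0.0204 -0.0161 -0.0001
[-2.   1.3  2.1] -0.49422769489766094 0.23984332354888271 3.1264011108669245 [ 0.13066887  0.52645027 -0.15548669]
```

Contact is about 6 N, straight onto the face at z≈0. I'll press lightly for a moment, then slide down the slope.

Emit:
{"api": "servo_tool", "payload": {
  "targets": [
    {"offset": [-0.0003,0,0.001],"dr": [0,0,0]},
    {"offset": [-0.0003,0,0.001],"dr": [0,0,0]},
    {"offset": [-0.0003,0,0.001],"dr": [0,0,0]},
    {"offset": [0.003,0,0.002],"dr": [0,0,0]},
    {"offset": [0.006,0,0.003],"dr": [0,0,0]},
    {"offset": [0.009,0,0.004],"dr": [0,0,0]},
    {"offset": [0.012,0,0.005],"dr": [0,0,0]},
    {"offset": [0.014,0,0.006],"dr": [0,0,0]},
    {"offset": [0.014,0,0.006],"dr": [0,0,0]},
    {"offset": [0.014,0,0.006],"dr": [0,0,0]}
  ]
}}

```text
time_s: 19.67
position: [0.5995, -0.198, 0.1333]
tcp_rot: [[-0.825, 0.461, 0.327], [0.429, 0.887, -0.168], [-0.368, 0.002, -0.93]]
force: [-2.4, 1.8, 26.3]
opening: 0.806
grasp_force: 30.0
```

Run:
```python
from tgt import *
here(); s=bot.read_state(); print(s["force"].round(1),s["force"]@fx,s["force"]@y,s["force"]@fz,s["moment"]); go(T2(-.051,-.016,0),Rf)
```

```text
cover in face by TCP -0.0233 -0.0161 -0.0004
[-2.4  1.8 26.3] 14.663197252608452 0.4860604886165584 21.990000173729463 [-0.21226346 -0.79776259  0.10417817]
offset [0.0264 0.0001 0.0083] dr [ 0.11  1.6  -0.02]
```

It's stuck after 3 mm, with 22 N normal and 15 N along the slope. That could be friction from too much pressing. I'll ease the normal force while keeping the pull.

Emit:
{"api": "servo_tool", "payload": {
  "targets": [
    {"offset": [0.0005,0,-0.0014],"dr": [0,0,0]},
    {"offset": [0.001,0,-0.0028],"dr": [0,0,0]},
    {"offset": [0.001,0,-0.0028],"dr": [0,0,0]}
  ]
}}

```text
time_s: 19.92
position: [0.5888, -0.1924, 0.1263]
tcp_rot: [[-0.833, 0.461, 0.305], [0.434, 0.887, -0.156], [-0.343, 0.002, -0.939]]
force: [-0.6, -0.5, -2.5]
opening: 0.804
grasp_force: 30.0
```

```bash
cat > st.py <<'E'
from tgt import *
here(); s=bot.read_state(); print("F fx,y,fz",(s["force"]@np.c_[fx,y,fz]).round(1),"M",(s["moment"]@np.c_[fx,y,fz]).round(2)); go(T2(-.051,-.016,0),Rf)
E
python3 st.py
```

```text
cover in face by TCP -0.037 -0.016 0.002
F fx,y,fz [-1.9 -0.7 -1.7] M [ 0.02  0.37 -0.07]
offset [0.0125 0.     0.0066] dr [ 0.14  0.05 -0.03]
```

It's free again and slid to −37 mm at z≈2 mm, with only its own weight on the wrist. Continuing down with light pressure.

Emit:
{"api": "servo_tool", "payload": {
  "targets": [
    {"offset": [0.003,0,0.0012],"dr": [0,0,0]},
    {"offset": [0.006,0,0.0024],"dr": [0,0,0]},
    {"offset": [0.009,0,0.0037],"dr": [0,0,0]},
    {"offset": [0.011,0,0.0045],"dr": [0,0,0]},
    {"offset": [0.0125,0,0.0052],"dr": [0,0,0]},
    {"offset": [0.0125,0,0.0052],"dr": [0,0,0]},
    {"offset": [0.0125,0,0.0052],"dr": [0,0,0]}
  ]
}}

```text
time_s: 20.5
position: [0.5803, -0.188, 0.1172]
tcp_rot: [[-0.833, 0.461, 0.306], [0.434, 0.887, -0.156], [-0.343, 0.002, -0.939]]
force: [-1.4, 1.2, -0.7]
opening: 0.8
grasp_force: 30.0
```

```bash
python3 st.py
python3 - <<'E'
from tgt import *
for n in("side","scene","wrist"): cv2.imwrite(f"pics/{n}9.png",viewer.capture(n)["color"][:,:,::-1])
E
```

```text
cover in face by TCP -0.0502 -0.0161 0.0012
F fx,y,fz [-1.8  0.4  0.6] M [ 0.04  0.2  -0.07]
offset [0.0003 0.0001 0.0014] dr [ 0.14  0.08 -0.04]
```

Emit:
{"api": "servo_tool", "payload": {
  "targets": [
    {"offset": [0.001,0,0.0004],"dr": [0,0,0]},
    {"offset": [0.002,0,0.0007],"dr": [0,0,0]},
    {"offset": [0.003,0,0.001],"dr": [0,0,0]},
    {"offset": [0.004,0,0.0014],"dr": [0,0,0]},
    {"offset": [0.004,0,0.0014],"dr": [0,0,0]},
    {"offset": [0.004,0,0.0014],"dr": [0,0,0]}
  ]
}}

```text
time_s: 21.15
position: [0.5791, -0.1874, 0.1156]
tcp_rot: [[-0.832, 0.461, 0.309], [0.433, 0.887, -0.158], [-0.347, 0.002, -0.938]]
force: [0.6, -0.7, 0.2]
opening: 0.802
grasp_force: 30.0
```

```bash
python3 st.py
python3 - <<'E'
from tgt import *
s=viewer.capture("side")["color"][:,:,::-1]; w=viewer.capture("wrist")["color"][:,:,::-1]
cv2.imwrite("pics/z.png",np.hstack([cv2.resize(s[155:255,320:420],(500,500),interpolation=2),cv2.copyMakeBorder(cv2.resize(w,(300,225)),0,275,0,0,0)]))
E
```

```text
cover in face by TCP -0.0523 -0.0161 0.0008
F fx,y,fz [ 0.7 -0.3 -0.4] M [ 0.11 -0.43 -0.04]
offset [-0.0015  0.0001  0.0003] dr [ 0.13  0.33 -0.03]
```

The pull now meets a stop: 2.5 N of reaction at x≈−52 mm, z≈1 mm, so the slot end is on the shank. Release and back away.

Emit:
{"api": "servo_tool", "payload": {
  "gripper": -1,
  "targets": [
    {"offset": [0,0,0],"dr": [0,0,0]},
    {"offset": [0,0,0],"dr": [0,0,0]},
    {"offset": [0,0,0],"dr": [0,0,0]},
    {"offset": [0,0,0],"dr": [0,0,0]},
    {"offset": [0,0,0],"dr": [0,0,0]},
    {"offset": [0,0,-0.01],"dr": [0,0,0]},
    {"offset": [0,0,-0.03],"dr": [0,0,0]},
    {"offset": [0,0,-0.06],"dr": [0,0,0]},
    {"offset": [0,0,-0.1],"dr": [0,0,0]},
    {"offset": [0,0,-0.14],"dr": [0,0,0]},
    {"offset": [0,0,-0.18],"dr": [0,0,0]},
    {"offset": [0,0,-0.22],"dr": [0,0,0]},
    {"offset": [0,0.04,-0.22],"dr": [0,0,0]},
    {"offset": [0,0.08,-0.22],"dr": [0,0,0]},
    {"offset": [0,0.12,-0.22],"dr": [0,0,0]},
    {"offset": [0,0.15,-0.22],"dr": [0,0,0]},
    {"offset": [0,0.15,-0.22],"dr": [0,0,0]},
    {"offset": [0,0.15,-0.22],"dr": [0,0,0]}
  ]
}}

```text
time_s: 22.75
position: [0.5794, -0.0174, 0.3221]
tcp_rot: [[-0.834, 0.458, 0.307], [0.431, 0.889, -0.156], [-0.344, 0.002, -0.939]]
force: [0.2, -0.6, -0.1]
opening: 0.997
grasp_force: 0.0
```

Run:
```python
from tgt import *
s=viewer.capture("side")["color"][:,:,::-1]; cv2.imwrite("pics/fin.png",cv2.resize(s[150:255,320:460],(800,600),interpolation=2))
pp=lambda a,b,c:((proj("side",O+a*fx+b*y+c*fz)[0]-[320,150])*800/140).round(0)
x0=-.051
for k in[(.08,.055),(.08,-.055),(-.08,-.055),(-.08,.055),(.056,0),(.022,0)]: print(k,pp(k[0]+x0,k[1]-.016,.006))
print("stud head",pp(q@fx,q@y,.014))
```

```text
(0.08, 0.055) [403. 229.]
(0.08, -0.055) [552. 356.]
(-0.08, -0.055) [315. 619.]
(-0.08, 0.055) [178. 482.]
(0.056, 0) [441. 330.]
(0.022, 0) [391. 385.]
stud head [427. 330.]
```

View pics/fin.png

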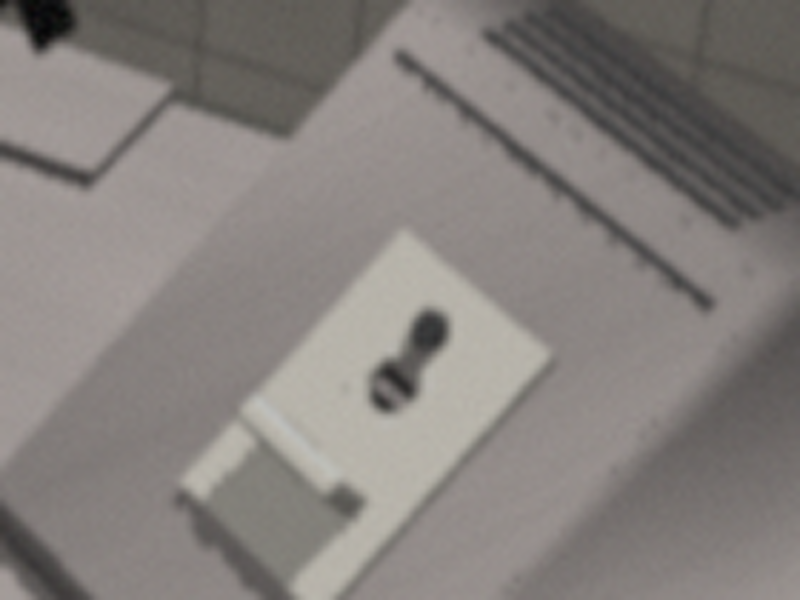

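The cover hangs straight. Its corners at (405,230), (552,353) and (180,485) match the predicted home pose, and the stud head at (430,328) sits at the slot's upper end. The gripper is clear.

```bash
python3 -c "
from rig import ticket
print(ticket.hand_in())"
```

```text
the job is handed in; nothing more can be done
None
```

The cover is back on the stud: flat on the face, pulled down to the end of the slot, hanging straight and released. I handed the job in at about 23 s (limit 54 s); no verdict came back.

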